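# Drift the stuck locating dowel out of a printed pillar base

## Robot

A 6-joint arm with a two-finger parallel gripper is mounted at the origin on the work surface. World frame = base frame: x ahead of the robot, y to its left, z up, the work surface at z = 0. Lengths are in m, angles in degrees, forces in N, time in s.
With the tool pointing down it reaches from about 0.35 to 0.95 m from the base axis. Payload 17.4 kg.
Tool frame: the origin (TCP) lies midway between the tips of the shut fingers; the grasp point (between the pads) lies 19 mm behind it; z points along the fingers, y is the line along which they close (so a half turn about z gives the same grasp; the last joint's range is limited). The gripper opens to 93 mm and grips with 3 to 60 N. Pads are 15 mm wide; open, the fingers measure 128 mm over their backs; the gripper's body (75 mm by 188 mm) begins 65 mm behind the grasp point.
Start: joints at [74.84, 6.646, 82.598, -0, 90.757, -2.166], TCP at [0.152, 0.658, 0.219] pointing down, gripper open.
Joint ranges: [-162.19, 162.19], [-47.58, 125.68], [4.15, 143.07], [-65.23, 245.23], [0.69, 171.88], [-170.13, 170.13]. Speed limits (degrees/s): [108.29, 108.29, 127.2, 180, 180, 180].

## Interface

Orientations are given as a 3x3 rotation matrix whose columns are the frame's x, y, z axes.
In Python, from plant import state, cams, ticket gives the robot as it stands. The module is installed in compiled form; this text tells all that it offers.
- The arm moves only by the tool drive_tool, never from a script. Its argument "moves" is a list of rows, each an object of numbers: "x", "y", "z": the shift along the tool's x, y, z in mm; "wx", "wy", "wz": the turn, a rotation vector about the tool's x, y, z in rad; "claw": the gripper command: -1 is shut, 1 is fully open, values between are in proportion. A call has 1 to 10 rows; each row shifts and turns the commanded pose from where the row before left it, along the tool's axes as they then stand; what a row does not reach is not made up. A row lasts 1/12 s, in which the tool goes at most 41.7 mm and 7.16 degrees, less where a joint would pass 70% of its speed; a pose out of reach is approached as far as the arm can. A call with a gripper value outside its range is refused whole. The fingers move at their own pace and stop on an object; the grip force is fixed at half the most. Time passes only in rows, so rows that do not move let the fingers close. It gives the time, the measured TCP pose, the force, the opening and the grip force at its end, in the units of the state.
- state(): the state, without advancing time (a new reading comes with each control period).
- cams.capture(name): name is "scene" or "top" or "wrist"; returns a dict with "img" (420x560x3 uint8, blue, green, red), "fx", "fy", "cx", "cy" (pixels), "k1" (the pictures are not rectified: a ray, as slopes to the right and down, at radius r is drawn at 1 + k1 r^2 times it, then the intrinsics apply), "R" (3x3) and "t" (3): a world point X has camera coordinates R X + t. Camera axes: x right, y down, z forward; pixel columns grow to the right and rows downward; lengths in m; the calibration is good to about 2 mm. A picture is of the moment at which its call begins. There is no depth.
- ticket.sign_off(): hands the job in; it is judged then, once.
The state is a dict: "time_s": time; "joints": joint angles; "joint_velocities": joint speeds; "effort": joint torques, N m; "tcp_pos": TCP position; "ee_rot": TCP orientation; "contact_force": force on the tool from outside, world axes, zero at the start; "wrist_torque": the same for the moment, N m; "width": finger opening in m; "grip_force": force on a finger pad.
Only numpy, scipy, OpenCV 4.12 (cv2) and the standard library are available. Lean on these libraries where they do the work, as an engineer would, in place of code of your own. Each camera call takes 0.05 s, during which the arm holds its last target. There are 200 camera calls.

## Task

A steel locating dowel is stuck in the off-centre bore of the grey printed pillar base clamped on the knock-out block. Draw the pin drift from the tool stand, feel for the bore with its tip and push the dowel right through until it drops out onto the floor of the block below, pressing gently because the print is brittle and cracks under a hard shove. Then put the drift back in the hole it came from, fully home, and leave everything else on the table alone.

Things in the scene. Friction and masses are not known exactly. Their poses are not given: they have to be found in the camera images.
- block: Knock-out block, fixed: wood and steel, 110 (its x) by 120 (its y) by 54 mm high; a tunnel runs through it along its x, its floor 24 mm above the table. On its top plate stands a grey printed pillar base (octagonal drum 44 mm across, flat top 84 mm above the table), held by two strap clamps with wing nuts at its +y and -y sides (up to 80 mm high). Origin: centre of the block's underside; z up.
- bore_mark (a point): Centre of the block, at the height of the print's flat top (84 mm above the table): NOT the bore itself. The bore is 4.5 mm off the print's centre; the print is clamped any way round, so the bore may lie in any direction from this point, and up to 0.8 mm off centre along the block's x. Bore: vertical, 10 mm diameter, 1 mm chamfer, 30 mm long, open below into the tunnel; flat face round it.
- dowel (a joint): How far the stuck steel dowel (9.6 mm diameter, 24 mm long) has moved down, in m. At 0 its top is 4 mm below the print's flat top (80 mm above the table). It is a tight fit: sliding it takes a steady 7 to 14 N. At about 0.022 it comes free and drops the rest of the way; at 0.032 it stands on the tunnel floor, clear of the print, its top 48 mm above the table.
- stand: Tool stand, fixed: wooden block 56 (its x) by 164 (its y) by 56 mm high, three vertical 12 mm through holes in a row along its y, at y = -50, 0 and 50 mm. It holds the drift, the awl and the screwdriver, one in each hole, in any order. Origin: centre of its underside; z up.
- drift_grip (a point): The steel pin drift's grip point, on its axis, 24 mm above its collar, 78 mm above its tip, 36 mm below its top. Drift: 114 mm long, 0.11 kg; a plain round shank 8 mm in diameter and 48 mm long, a collar 20 mm across and 6 mm thick that rests on top of the stand, an octagonal handle 14 mm across flats and 60 mm long. z points from tip to handle; flats face every 45 degrees from its x axis.
- drift_tip (a point): Centre of the flat lower end of the drift's shank.
- awl: Scratch awl in the stand: pear-shaped dark wooden handle 30 mm across, brass ferrule, its top about 110 mm above the table. Leave it. Origin: lower end of its shaft.
- screwdriver: Hobby screwdriver in the stand: thick grey handle 22 mm across with a black neck, its top about 124 mm above the table. Leave it. Origin: lower end of its shaft.
- figure1: Game figure, 43 mm tall on a round 32 mm base. Leave it. Origin: centre of the underside.
- figure2: Game figure as figure1. Leave it.
- figure3: Game figure as figure1. Leave it.
- tape_measure: Blue tape measure, 62 x 34 x 60 mm. Leave it. Origin: centre of the underside.
- paint_pot: Small paint pot, 34 mm across, 45 mm tall. Leave it. Origin: centre of the underside.
There are look-alikes about, which are no part of the job. What is shaped like the part that bears drift_grip but turquoise is not meant.

How it is judged:
By the outcome, as a careful person would: the job done as asked, in the order asked, and still so for the second after the job is handed in, with the robot touching nothing.
It also fails if it takes over 72 s, if anything falls off the work surface, if the arm or the gripper's body presses on something with over 40 N, if the wrist force passes 120 N, or if a joint passes its speed limit or range.

## Working session

There is one attempt and no reset: what is moved stays moved. The work goes in short steps, Python scripts to look and compute and a tool call to move; the robot and the scene stay as the last step left them, time stands still between calls to the robot, and variables do not carry over. Pictures are saved under pics/ and viewed, at most 10 in all, crops included, and the job is handed in when it is done.

Besides the shell and the picture viewer there is one more tool, called by a JSON object that holds its "op" and its "data". drive_tool: Moves the arm, as the interface text tells. Its arguments: {"type":"object","properties":{"moves":{"type":"array","items":{"type":"object","properties":{"x":{"type":"number"},"y":{"type":"number"},"z":{"type":"number"},"wx":{"type":"number"},"wy":{"type":"number"},"wz":{"type":"number"},"claw":{"type":"number"}}}}},"required":["moves"]}

```bash
mkdir -p pics; cat > h.py <<'E'
import numpy as np, cv2
from plant import state, cams, ticket
def cap(n,f=None):
    c=cams.capture(n)
    if f: cv2.imwrite('pics/'+f,c['img'])
    np.savez('pics/'+n+'.npz',**{k:np.array(v) for k,v in c.items()})
    return c
def load(n): return dict(np.load('pics/'+n+'.npz'))
def ray(c,u,v):
    K=np.array([[c['fx'],0,c['cx']],[0,c['fy'],c['cy']],[0,0,1.]])
    p=cv2.undistortPoints(np.array([[[u,v]]],float),K,np.array([float(c['k1']),0,0,0]),None,None,None) if 0 else None
    d=np.array([(u-c['cx'])/c['fx'],(v-c['cy'])/c['fy']]);s=d.copy()
    for _ in range(20): s=d/(1+c['k1']*(s@s))
    R=np.array(c['R']);o=-R.T@np.array(c['t']);return o,R.T@np.array([s[0],s[1],1])
def atz(c,u,v,z):
    o,d=ray(c,u,v);return o+d*(z-o[2])/d[2]
def proj(c,X):
    p=np.array(c['R'])@np.array(X)+np.array(c['t']);s=p[:2]/p[2];s=s*(1+c['k1']*(s@s))
    return np.array([s[0]*c['fx']+c['cx'],s[1]*c['fy']+c['cy']])
E
python3 - <<'E'
from h import *
a=cap('scene');b=cap('top')
cv2.imwrite('pics/a.png',a['img']);cv2.imwrite('pics/b.png',b['img'])
for c in(a,b):print(c['fx'],c['k1'],-np.array(c['R']).T@c['t'])
s=state();print(s['time_s'],s['tcp_pos'],s['ee_rot'],s['width'],s['contact_force'])
E
```

```text
411.73939093951157 -0.029371863663106432 [ 0.88401436 -0.30805287  0.6555376 ]
506.0056679251949 0.020668054335405618 [0.52235612 0.0190231  0.89982814]
0.1 [0.15174947 0.65752517 0.21799145] [[-9.74380504e-01  2.24905691e-01 -2.53456026e-04]
 [ 2.24905833e-01  9.74379982e-01 -1.00854684e-03]
 [ 2.01345552e-05 -1.03971211e-03 -9.99999459e-01]] 0.09286487569620852 [ 0.15072069  0.41417132 -0.44617123]
```

View pics/a.png

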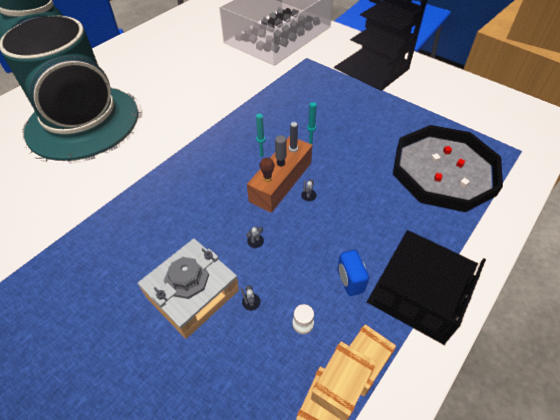

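View pics/b.png

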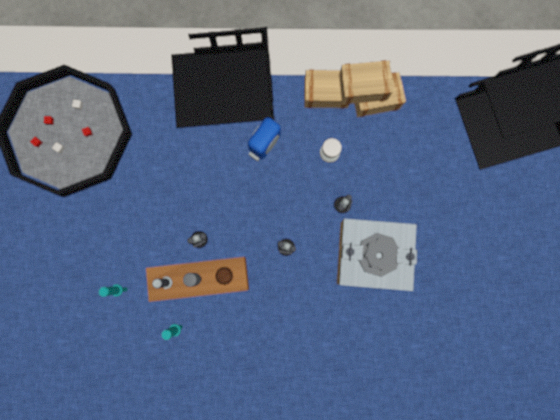

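```bash
python3 - <<'E'
from h import *
a=load('scene');b=load('top')
A=cv2.resize(a['img'][90:215,235:335],(480,600),interpolation=3);B=cv2.resize(b['img'][210:300,335:425],(300,300),interpolation=3);C=cv2.resize(b['img'][240:320,140:260],None,fx=2.6,fy=2.6,interpolation=3)
o=np.zeros((600,800,3),np.uint8);o[:,:480]=A;o[:300,480:780]=B;o[320:320+208,480:480+312]=C;cv2.imwrite('pics/c.png',o)
E
```

```text
(no output)
```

View pics/c.png

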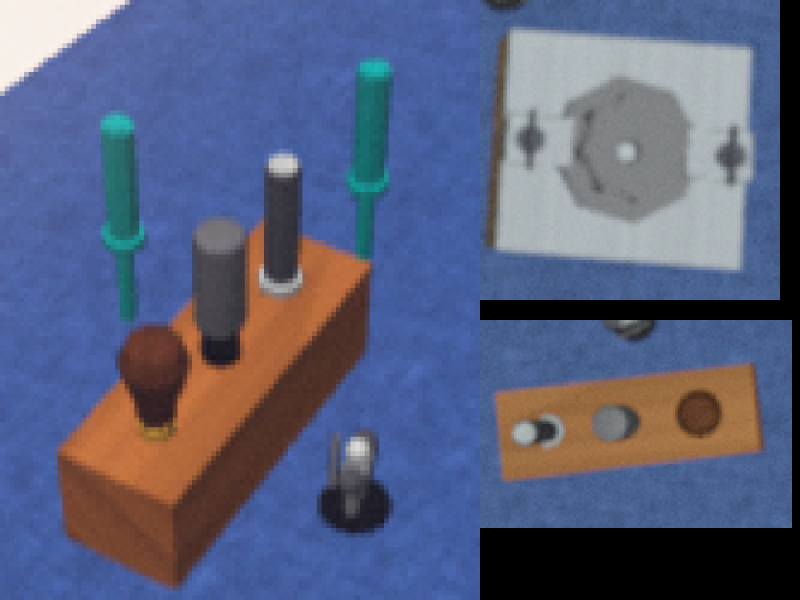

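```bash
python3 - <<'E'
from h import *
a=load('scene');b=load('top')
fC=lambda u,v:(140+(u-480)/2.6,240+(v-320)/2.6)
fB=lambda u,v:(335+(u-480)*.3,210+v*.3)
fA=lambda u,v:(235+u/4.8,90+v/4.8)
S=[atz(b,*fC(*p),.056)[:2] for p in[(496,392),(752,364),(762,452),(503,480)]]
print('stand',np.round(S,4),np.mean(S,0))
B=[atz(b,*fB(*p),.054)[:2] for p in[(511,29),(752,47),(741,269),(499,249)]]
print('block',np.round(B,4),np.mean(B,0))
print('bore',atz(b,*fB(626,152),.082),'drumctr',atz(b,*fB(631,149),.084))
print('collar',atz(b,*fC(547,431),.062),atz(a,*fA(281,277),.062),'top',atz(b,*fC(523,433),.122),atz(a,*fA(283,161),.122))
for p in[(104,292),(167,335)]:print('turq',atz(b,*p,.12))
for n,p in dict(t1=(118,122),t2=(374,68)).items():print(n,atz(a,*fA(*p),.122))
E
```

```text
stand [[0.5271 0.2347]
 [0.5469 0.0715]
 [0.4913 0.0641]
 [0.4717 0.228 ]] [0.50927018 0.1495977 ]
block [[ 0.613  -0.0945]
 [ 0.6054 -0.2151]
 [ 0.4951 -0.2076]
 [ 0.5032 -0.0882]] [ 0.55416704 -0.15135608]
bore [ 0.5510302  -0.14593437  0.082     ] drumctr [ 0.55243187 -0.14794395  0.084     ]
collar [0.50297287 0.19995631 0.062     ] [0.5071323  0.19551804 0.062     ] top [0.50303313 0.20103569 0.122     ] [0.50365434 0.19971753 0.122     ]
turq [0.48916203 0.28112379 0.12      ]
turq [0.4260074  0.18267855 0.12      ]
t1 [0.43401724 0.17651227 0.122     ]
t2 [0.49693808 0.27261788 0.122     ]
```

```bash
python3 - <<'E'
from h import *
a=load('scene');b=load('top')
fC=lambda u,v:(140+(u-480)/2.6,240+(v-320)/2.6)
fA=lambda u,v:(235+u/4.8,90+v/4.8)
def tri(p,q):
    o1,d1=ray(b,*p);o2,d2=ray(a,*q);M=np.stack([d1,-d2],1);s=np.linalg.lstsq(M,o2-o1,rcond=None)[0];return o1+d1*s[0],o2+d2*s[1]
print(tri((104,292),fA(374,68)));print(tri((167,335),fA(118,122)));print('drift',tri(fC(523,433),fA(283,161)))
s=state();R=np.array(s['ee_rot']);
print(R.T@(np.array([.5033,.1995,.17])-s['tcp_pos'])*1000)
E
```

```text
(array([0.48878323, 0.28411481, 0.11110082]), array([0.4890891 , 0.2843925 , 0.11118114]))
(array([0.42506266, 0.18428327, 0.11235344]), array([0.42595061, 0.18519858, 0.11243582]))
drift (array([0.50300054, 0.20134264, 0.12068826]), array([0.50267255, 0.20102819, 0.12062282]))
[-445.55747975 -367.17494028   48.36426068]
```

{"op": "drive_tool", "data": {"moves": [{"x": -30,"y": -25,"claw": -0.14},{"x": -31,"y": -25.5,"claw": -0.14},{"x": -31,"y": -25.5,"claw": -0.14},{"x": -31,"y": -25.5,"claw": -0.14},{"x": -31,"y": -25.5,"claw": -0.14},{"x": -31,"y": -25.5,"claw": -0.14},{"x": -31,"y": -25.5,"claw": -0.14},{"x": -31,"y": -25.5,"claw": -0.14},{"x": -31,"y": -25.5,"claw": -0.14},{"x": -31,"y": -25.5,"claw": -0.14}]}}

```text
$.moves[0]: bad value
```

{"op": "drive_tool", "data": {"moves": [{"x": -31,"y": -25.5,"claw": -0.14},{"x": -31,"y": -25.5,"claw": -0.14},{"x": -31,"y": -25.5,"claw": -0.14},{"x": -31,"y": -25.5,"claw": -0.14},{"wz": 0.109,"claw": -0.14},{"wz": 0.109,"claw": -0.14},{"wz": 0.109,"claw": -0.14},{"wz": 0.109,"claw": -0.14},{"claw": -0.14},{"claw": -0.14}]}}

```text
$.moves[0]: bad value
```

```bash
python3 - <<'E'
from h import *
s=state();R=np.array(s['ee_rot']);print(s['time_s'],s['tcp_pos'],R,s['width'],s['contact_force'],np.degrees(np.arctan2(R[1,1],R[0,1])))
w=cap('wrist','w1.png');print(proj(w,[.5033,.1995,.122]),proj(w,[.5033,.1995,.062]))
print(R.T@(np.array([.5033,.1995,.067])-s['tcp_pos'])*1000)
E
```

```text
0.1 [0.15174947 0.65752517 0.21799145] [[-9.74380504e-01  2.24905691e-01 -2.53456026e-04]
 [ 2.24905833e-01  9.74379982e-01 -1.00854684e-03]
 [ 2.01345552e-05 -1.03971211e-03 -9.99999459e-01]] 0.09286487569620852 [ 0.15072069  0.41417132 -0.44617123] 77.00266033744127
[ -5.62230734 544.30612521] [ 27.57740085 495.33194324]
[-445.55955361 -367.06784993  151.36420498]
```

View pics/w1.png

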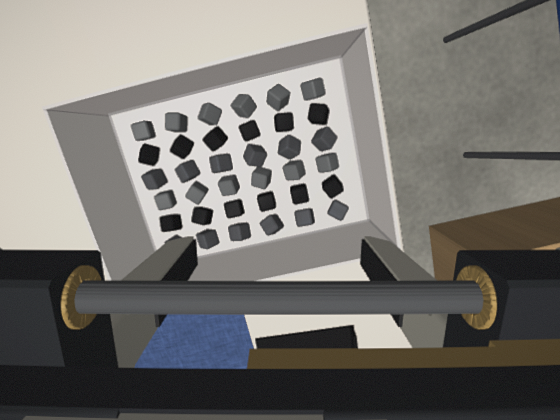

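The arm hasn't moved, since the rows were refused. The picture still shows the tray at the start pose. I'll give every key in each row.

{"op": "drive_tool", "data": {"moves": [{"x": -31,"y": -25.5,"z": 0,"wx": 0,"wy": 0,"wz": 0,"claw": -0.14},{"x": -31,"y": -25.5,"z": 0,"wx": 0,"wy": 0,"wz": 0,"claw": -0.14},{"x": -31,"y": -25.5,"z": 0,"wx": 0,"wy": 0,"wz": 0,"claw": -0.14},{"x": -31,"y": -25.5,"z": 0,"wx": 0,"wy": 0,"wz": 0,"claw": -0.14},{"x": -31,"y": -25.5,"z": 0,"wx": 0,"wy": 0,"wz": 0,"claw": -0.14},{"x": -31,"y": -25.5,"z": 0,"wx": 0,"wy": 0,"wz": 0,"claw": -0.14},{"x": -31,"y": -25.5,"z": 0,"wx": 0,"wy": 0,"wz": 0,"claw": -0.14},{"x": -31,"y": -25.5,"z": 0,"wx": 0,"wy": 0,"wz": 0,"claw": -0.14},{"x": -31,"y": -25.5,"z": 0,"wx": 0,"wy": 0,"wz": 0,"claw": -0.14},{"x": -31,"y": -25.5,"z": 0,"wx": 0,"wy": 0,"wz": 0,"claw": -0.14}]}}

```text
time_s: 0.98
tcp_pos: [0.3972, 0.3378, 0.2187]
ee_rot: [[-0.974, 0.225, 0.0], [0.225, 0.974, 0.0], [-0.0, 0.0, -1.0]]
contact_force: [0.5, 0.4, -0.5]
width: 0.0403
grip_force: 0.0
```

{"op": "drive_tool", "data": {"moves": [{"x": -27,"y": -22.5,"z": 0,"wx": 0,"wy": 0,"wz": 0,"claw": -0.14},{"x": -27,"y": -22.5,"z": 0,"wx": 0,"wy": 0,"wz": 0,"claw": -0.14},{"x": -27,"y": -22.5,"z": 0,"wx": 0,"wy": 0,"wz": 0,"claw": -0.14},{"x": -27,"y": -22.5,"z": 0,"wx": 0,"wy": 0,"wz": 0,"claw": -0.14},{"x": -27,"y": -22,"z": 0,"wx": 0,"wy": 0,"wz": 0,"claw": -0.14},{"x": 0,"y": 0,"z": 0,"wx": 0,"wy": 0,"wz": 0.109,"claw": -0.14},{"x": 0,"y": 0,"z": 0,"wx": 0,"wy": 0,"wz": 0.109,"claw": -0.14},{"x": 0,"y": 0,"z": 0,"wx": 0,"wy": 0,"wz": 0.109,"claw": -0.14},{"x": 0,"y": 0,"z": 0,"wx": 0,"wy": 0,"wz": 0.109,"claw": -0.14},{"x": 0,"y": 0,"z": 0,"wx": 0,"wy": 0,"wz": 0,"claw": -0.14}]}}

```text
time_s: 1.82
tcp_pos: [0.5028, 0.1999, 0.2184]
ee_rot: [[-0.785, 0.62, -0.0], [0.62, 0.785, -0.0], [0.0, -0.0, -1.0]]
contact_force: [0.1, -0.7, -0.9]
width: 0.04
grip_force: 0.0
```

```bash
python3 - <<'E'
from h import *
s=state();R=np.array(s['ee_rot']);print(s['time_s'],s['tcp_pos'],s['width'],np.degrees(np.arctan2(R[1,1],R[0,1])))
w=cap('wrist','w2.png');print(proj(w,[.5033,.1995,.122]),proj(w,[.5033,.1995,.062]))
print(R.T@(np.array([.5033,.1995,.067])-s['tcp_pos'])*1000)
E
```

```text
1.8167 [0.5028345  0.19991872 0.21843093] 0.04003399922534824 51.69668422284546
[278.41941344 210.64041154] [278.43514398 196.64002092]
[-6.55879004e-01  4.44593903e-03  1.51430808e+02]
```

View pics/w2.png

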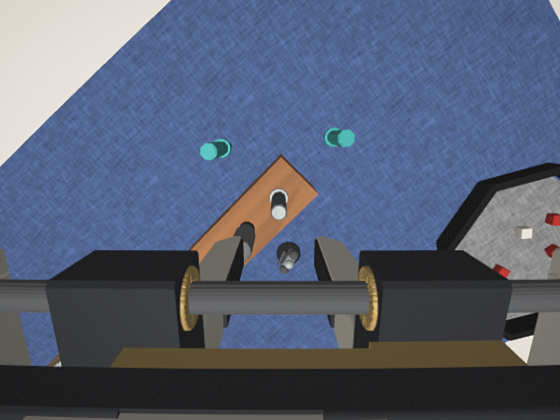

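The drift's top is at (279,212), where I predicted it to within 1 px, and both turquoise look-alikes, at (209,151) and (346,138), are clear. I'll descend and grip.

{"op": "drive_tool", "data": {"moves": [{"x": -0.6,"y": 0,"z": 30,"wx": 0,"wy": 0,"wz": 0,"claw": -0.14},{"x": 0,"y": 0,"z": 30,"wx": 0,"wy": 0,"wz": 0,"claw": -0.14},{"x": 0,"y": 0,"z": 30,"wx": 0,"wy": 0,"wz": 0,"claw": -0.14},{"x": 0,"y": 0,"z": 30,"wx": 0,"wy": 0,"wz": 0,"claw": -0.14},{"x": 0,"y": 0,"z": 20,"wx": 0,"wy": 0,"wz": 0,"claw": -0.14},{"x": 0,"y": 0,"z": 10,"wx": 0,"wy": 0,"wz": 0,"claw": -0.14},{"x": 0,"y": 0,"z": 0,"wx": 0,"wy": 0,"wz": 0,"claw": -0.14},{"x": 0,"y": 0,"z": 0,"wx": 0,"wy": 0,"wz": 0,"claw": -0.5},{"x": 0,"y": 0,"z": 0,"wx": 0,"wy": 0,"wz": 0,"claw": -1},{"x": 0,"y": 0,"z": 0,"wx": 0,"wy": 0,"wz": 0,"claw": -1}]}}

```text
time_s: 2.7
tcp_pos: [0.5041, 0.2, 0.0703]
ee_rot: [[-0.789, 0.615, 0.002], [0.615, 0.789, 0.001], [-0.001, 0.002, -1.0]]
contact_force: [0.9, -0.4, -0.2]
width: 0.0243
grip_force: 0.0
```

{"op": "drive_tool", "data": {"moves": [{"x": 0,"y": 0,"z": 0,"wx": 0,"wy": 0,"wz": 0,"claw": -1},{"x": 0,"y": 0,"z": 0,"wx": 0,"wy": 0,"wz": 0,"claw": -1}]}}

```text
time_s: 2.87
tcp_pos: [0.5038, 0.1999, 0.0697]
ee_rot: [[-0.788, 0.615, 0.002], [0.615, 0.788, 0.0], [-0.001, 0.001, -1.0]]
contact_force: [-1.1, -0.9, 4.1]
width: 0.0143
grip_force: 30.0
```

{"op": "drive_tool", "data": {"moves": [{"x": 0,"y": 0,"z": 0,"wx": 0,"wy": 0,"wz": 0,"claw": -1},{"x": 0,"y": 0,"z": 0,"wx": 0,"wy": 0,"wz": 0,"claw": -1},{"x": 0,"y": 0,"z": 0,"wx": 0,"wy": 0,"wz": 0,"claw": -1}]}}

```text
time_s: 3.12
tcp_pos: [0.5038, 0.1998, 0.0697]
ee_rot: [[-0.788, 0.615, 0.001], [0.615, 0.788, 0.0], [-0.001, 0.001, -1.0]]
contact_force: [-0.1, -0.6, 6.3]
width: 0.014
grip_force: 30.0
```

{"op": "drive_tool", "data": {"moves": [{"x": 0,"y": 0,"z": -5,"wx": 0,"wy": 0,"wz": 0,"claw": -1},{"x": 0,"y": 0,"z": -10,"wx": 0,"wy": 0,"wz": 0,"claw": -1},{"x": 0,"y": 0,"z": -15,"wx": 0,"wy": 0,"wz": 0,"claw": -1},{"x": 0,"y": 0,"z": -20,"wx": 0,"wy": 0,"wz": 0,"claw": -1},{"x": 0,"y": 0,"z": -25,"wx": 0,"wy": 0,"wz": 0,"claw": -1},{"x": 0,"y": 0,"z": -25,"wx": 0,"wy": 0,"wz": 0,"claw": -1},{"x": 0,"y": 0,"z": -20,"wx": 0,"wy": 0,"wz": 0,"claw": -1},{"x": 0,"y": 0,"z": -15,"wx": 0,"wy": 0,"wz": 0,"claw": -1},{"x": 0,"y": 0,"z": 0,"wx": 0,"wy": 0,"wz": 0,"claw": -1},{"x": 0,"y": 0,"z": 0,"wx": 0,"wy": 0,"wz": 0,"claw": -1}]}}

```text
time_s: 3.95
tcp_pos: [0.5034, 0.1997, 0.2039]
ee_rot: [[-0.788, 0.615, 0.001], [0.615, 0.788, 0.0], [-0.0, 0.001, -1.0]]
contact_force: [0.7, 0.6, -1.5]
width: 0.0138
grip_force: 30.0
```

```bash
python3 - <<'E'
from h import *
s=state();R=np.array(s['ee_rot']);print(s['time_s'],s['tcp_pos'],s['width'],s['contact_force'],s['wrist_torque'])
print(R.T@(np.array([.5510,-.1459,.205])-s['tcp_pos'])*1000,R)
E
```

```text
3.95 [0.50344278 0.19970649 0.2038511 ] 0.013839884930935508 [ 0.70159888  0.56219134 -1.45360287] [-0.04094364  0.03194366  0.02282161]
[-250.14503781 -243.17254613   -1.19433548] [[-7.88283221e-01  6.15312109e-01  7.56711112e-04]
 [ 6.15312409e-01  7.88283315e-01  2.35605749e-04]
 [-4.51531673e-04  6.51337796e-04 -9.99999686e-01]]
```

{"op": "drive_tool", "data": {"moves": [{"x": -25,"y": -22,"z": 0,"wx": 0,"wy": 0,"wz": 0,"claw": -1},{"x": -29,"y": -24,"z": 0,"wx": 0,"wy": 0,"wz": 0,"claw": -1},{"x": -29,"y": -24,"z": 0,"wx": 0,"wy": 0,"wz": 0,"claw": -1},{"x": -29,"y": -24,"z": 0,"wx": 0,"wy": 0,"wz": 0,"claw": -1},{"x": -29,"y": -24,"z": 0,"wx": 0,"wy": 0,"wz": 0,"claw": -1},{"x": -29,"y": -25,"z": 0,"wx": 0,"wy": 0,"wz": 0,"claw": -1},{"x": -30,"y": -25,"z": 0,"wx": 0,"wy": 0,"wz": 0,"claw": -1},{"x": -30,"y": -25,"z": 0,"wx": 0,"wy": 0,"wz": 0,"claw": -1},{"x": -30,"y": -25,"z": 0,"wx": 0,"wy": 0,"wz": 0,"claw": -1},{"x": -30,"y": -25,"z": 0,"wx": 0,"wy": 0,"wz": 0,"claw": -1}]}}

```text
time_s: 4.78
tcp_pos: [0.5819, -0.1722, 0.2016]
ee_rot: [[-0.788, 0.615, -0.002], [0.615, 0.788, 0.001], [0.002, -0.001, -1.0]]
contact_force: [0.6, 0.6, -1.2]
width: 0.0137
grip_force: 30.0
```

{"op": "drive_tool", "data": {"moves": [{"x": 0,"y": 0,"z": 20,"wx": 0,"wy": 0,"wz": 0,"claw": -1},{"x": 0,"y": 0,"z": 20,"wx": 0,"wy": 0,"wz": 0,"claw": -1},{"x": 0,"y": 0,"z": 0,"wx": 0,"wy": 0,"wz": 0,"claw": -1},{"x": 0,"y": 0,"z": 0,"wx": 0,"wy": 0,"wz": 0,"claw": -1},{"x": 0,"y": 0,"z": 0,"wx": 0,"wy": 0,"wz": 0,"claw": -1}]}}

```text
time_s: 5.2
tcp_pos: [0.5824, -0.1699, 0.164]
ee_rot: [[-0.789, 0.615, -0.0], [0.615, 0.789, 0.0], [0.0, -0.0, -1.0]]
contact_force: [-0.7, -0.1, -0.8]
width: 0.0141
grip_force: 30.0
```

```bash
python3 - <<'E'
from h import *
s=state();R=np.array(s['ee_rot']);print(s['time_s'],s['tcp_pos'],s['width'],s['contact_force'],s['wrist_torque'])
w=cap('wrist');p=proj(w,[.5510,-.1459,.084]);print(p, 'tip',proj(w,np.array(s['tcp_pos'])+R[:,2]*.0617))
x,y=int(p[0]),int(p[1]);x0,y0=max(0,x-80),max(0,y-60);print(x0,y0)
cv2.imwrite('pics/w3.png',cv2.resize(w['img'][y0:y0+120,x0:x0+160],(800,600),interpolation=3))
E
```

```text
5.2 [ 0.58243746 -0.16994995  0.16398049] 0.01407998731888325 [-0.708451   -0.07059818 -0.79435106] [-0.03966895 -0.02011483 -0.04680953]
[278.01448165 165.97793713] tip [278.47140347 221.10160576]
198 105
```

View pics/w3.png

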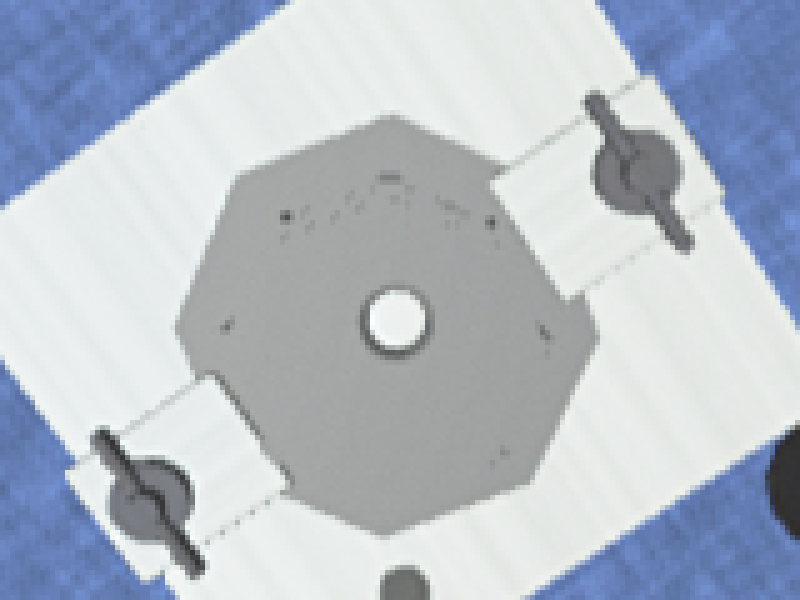

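The bore ring is centred at crop (397,321), image (277.4,169.2), with the dowel's bright top inside it. The drift appears at the lower edge, crop (404,585). I'll get the bore centre from the wrist image.

```bash
python3 - <<'E'
from h import *
s=state();R=np.array(s['ee_rot']);w=load('wrist')
g=cv2.cvtColor(w['img'],6);r=g[150:190,258:298];m=(r>215).astype(np.uint8);n,l,st,ce=cv2.connectedComponentsWithStats(m)
print(st,ce+[258,150])
d=((r<135)).astype(np.uint8);n,l,st,ce2=cv2.connectedComponentsWithStats(d);print(st,ce2+[258,150])
i=1+np.argmax(st[1:,4]);ring=ce2[i]+[258,150]
T=np.array(s['tcp_pos'])
for p in (ce[1]+[258,150],ring):
  X=atz(w,*p,.084 if p is ring else .080);print(X, R.T@(X-T)*1000)
X=atz(w,*ring,.084)
bd=np.array([.5542,-.1514]);print(X[:2]-bd,np.linalg.norm(X[:2]-bd))
c=w['img'][205:260,250:306];cv2.imwrite('pics/w4.png',cv2.resize(c,None,fx=8,fy=8,interpolation=3))
print('cam',-w['R'].T@w['t'])
E
```

```text
[[   0    0   40   40 1507]
 [  14   13   11   11   93]] [[277.54147313 169.56934307]
 [276.82795699 168.37634409]]
[[   0    0   40   40 1549]
 [  38    0    1    1    1]
 [  12   13   15   14   50]] [[277.54163977 169.45513234]
 [296.         150.        ]
 [275.84       171.28      ]]
[ 0.55225125 -0.14808138  0.08      ] [37.51292833 -1.47839545 84.53872623]
[ 0.5532243  -0.14980107  0.084     ] [35.6851408  -2.23517335 80.53989585]
[-0.0009757   0.00159893] 0.0018731161124444823
cam [ 0.53077987 -0.12971394  0.32898294]
```

View pics/w4.png

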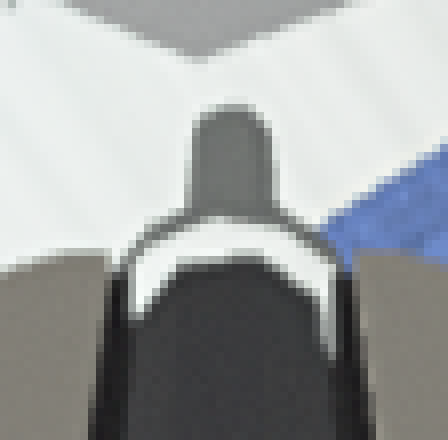

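```bash
python3 - <<'E'
from h import *
s=state();R=np.array(s['ee_rot']);w=load('wrist');T=np.array(s['tcp_pos'])
B=atz(w,277,168.8,.084);P=atz(w,278.4,222.6,.1023)
g=lambda u,v:(198+(u+.5)/5-.5,105+(v+.5)/5-.5)
print(B,P,R.T@(B-T)*1e3,R.T@(P-T)*1e3,R.T@(B-P)*1e3)
W=[atz(w,*g(*p),.075) for p in[(637,170),(150,497)]];print('wings',W,np.mean(W,0))
E
```

```text
[ 0.55225066 -0.14788424  0.084     ] [ 0.58331564 -0.17070842  0.1023    ] [37.63153437 -1.322079   80.5386812 ] [-0.91514101 -0.21731092 62.26851186] [38.54667538 -1.10476808 18.27016934]
wings [array([ 0.55757299, -0.10363188,  0.075     ]), array([ 0.55079254, -0.19917514,  0.075     ])] [ 0.55418277 -0.15140351  0.075     ]
```

{"op": "drive_tool", "data": {"moves": [{"x": 10,"y": -0.3,"z": 0,"wx": 0,"wy": 0,"wz": 0,"claw": -1},{"x": 15,"y": -0.4,"z": 0,"wx": 0,"wy": 0,"wz": 0,"claw": -1},{"x": 13.2,"y": -0.4,"z": 0,"wx": 0,"wy": 0,"wz": 0,"claw": -1},{"x": 0,"y": 0,"z": 7,"wx": 0,"wy": 0,"wz": 0,"claw": -1},{"x": 0,"y": 0,"z": 7,"wx": 0,"wy": 0,"wz": 0,"claw": -1},{"x": 0,"y": 0,"z": 0,"wx": 0,"wy": 0,"wz": 0,"claw": -1},{"x": 0,"y": 0,"z": 0,"wx": 0,"wy": 0,"wz": 0,"claw": -1},{"x": 0,"y": 0,"z": 0,"wx": 0,"wy": 0,"wz": 0,"claw": -1}]}}

```text
time_s: 5.92
tcp_pos: [0.5519, -0.1478, 0.1495]
ee_rot: [[-0.788, 0.615, -0.0], [0.615, 0.788, 0.0], [0.0, -0.0, -1.0]]
contact_force: [0.4, 0.9, -0.6]
width: 0.0143
grip_force: 30.0
```

{"op": "drive_tool", "data": {"moves": [{"x": 0,"y": 0,"z": 1,"wx": 0,"wy": 0,"wz": 0,"claw": -1},{"x": 0,"y": 0,"z": 1,"wx": 0,"wy": 0,"wz": 0,"claw": -1},{"x": 0,"y": 0,"z": 1,"wx": 0,"wy": 0,"wz": 0,"claw": -1},{"x": 0,"y": 0,"z": 1,"wx": 0,"wy": 0,"wz": 0,"claw": -1},{"x": 0,"y": 0,"z": 0,"wx": 0,"wy": 0,"wz": 0,"claw": -1},{"x": 0,"y": 0,"z": 0,"wx": 0,"wy": 0,"wz": 0,"claw": -1}]}}

```text
time_s: 6.42
tcp_pos: [0.5516, -0.1477, 0.1456]
ee_rot: [[-0.788, 0.615, -0.0], [0.615, 0.788, 0.0], [0.0, -0.0, -1.0]]
contact_force: [0.7, 0.4, -0.4]
width: 0.0139
grip_force: 30.0
```

{"op": "drive_tool", "data": {"moves": [{"x": 0,"y": 0,"z": 0.7,"wx": 0,"wy": 0,"wz": 0,"claw": -1},{"x": 0,"y": 0,"z": 0.7,"wx": 0,"wy": 0,"wz": 0,"claw": -1},{"x": 0,"y": 0,"z": 0.6,"wx": 0,"wy": 0,"wz": 0,"claw": -1},{"x": 0,"y": 0,"z": 0,"wx": 0,"wy": 0,"wz": 0,"claw": -1}]}}

```text
time_s: 6.75
tcp_pos: [0.5516, -0.1477, 0.1435]
ee_rot: [[-0.788, 0.615, -0.0], [0.615, 0.788, 0.0], [0.0, -0.0, -1.0]]
contact_force: [0.2, -0.2, -0.6]
width: 0.0137
grip_force: 30.0
```

{"op": "drive_tool", "data": {"moves": [{"x": 0,"y": 0,"z": 0.5,"wx": 0,"wy": 0,"wz": 0,"claw": -1},{"x": 0,"y": 0,"z": 0.5,"wx": 0,"wy": 0,"wz": 0,"claw": -1},{"x": 0,"y": 0,"z": 0,"wx": 0,"wy": 0,"wz": 0,"claw": -1}]}}

```text
time_s: 7.0
tcp_pos: [0.5516, -0.1477, 0.1425]
ee_rot: [[-0.788, 0.615, -0.0], [0.615, 0.788, 0.0], [0.0, -0.0, -1.0]]
contact_force: [-0.5, 0.2, -0.8]
width: 0.0141
grip_force: 30.0
```

{"op": "drive_tool", "data": {"moves": [{"x": 0,"y": 0,"z": 0.5,"wx": 0,"wy": 0,"wz": 0,"claw": -1},{"x": 0,"y": 0,"z": 0.5,"wx": 0,"wy": 0,"wz": 0,"claw": -1},{"x": 0,"y": 0,"z": 0,"wx": 0,"wy": 0,"wz": 0,"claw": -1}]}}

```text
time_s: 7.25
tcp_pos: [0.5516, -0.1477, 0.1415]
ee_rot: [[-0.788, 0.615, -0.0], [0.615, 0.788, 0.0], [0.0, -0.0, -1.0]]
contact_force: [-0.2, -0.2, -1.0]
width: 0.0141
grip_force: 30.0
```

{"op": "drive_tool", "data": {"moves": [{"x": 0,"y": 0,"z": 0.5,"wx": 0,"wy": 0,"wz": 0,"claw": -1},{"x": 0,"y": 0,"z": 0,"wx": 0,"wy": 0,"wz": 0,"claw": -1}]}}

```text
time_s: 7.42
tcp_pos: [0.5517, -0.1477, 0.1413]
ee_rot: [[-0.788, 0.615, 0.0], [0.615, 0.788, -0.0], [-0.0, 0.0, -1.0]]
contact_force: [0.2, -0.5, 0.0]
width: 0.0139
grip_force: 30.0
```

{"op": "drive_tool", "data": {"moves": [{"x": 0,"y": 0,"z": 0.5,"wx": 0,"wy": 0,"wz": 0,"claw": -1},{"x": 0,"y": 0,"z": 0,"wx": 0,"wy": 0,"wz": 0,"claw": -1}]}}

```text
time_s: 7.58
tcp_pos: [0.5516, -0.1477, 0.1407]
ee_rot: [[-0.788, 0.615, 0.0], [0.615, 0.788, -0.0], [-0.0, 0.0, -1.0]]
contact_force: [0.5, -1.0, -1.5]
width: 0.0141
grip_force: 30.0
```

{"op": "drive_tool", "data": {"moves": [{"x": 0,"y": 0,"z": 0.5,"wx": 0,"wy": 0,"wz": 0,"claw": -1},{"x": 0,"y": 0,"z": 0,"wx": 0,"wy": 0,"wz": 0,"claw": -1}]}}

```text
time_s: 7.75
tcp_pos: [0.5515, -0.1476, 0.1399]
ee_rot: [[-0.788, 0.615, -0.0], [0.615, 0.788, 0.0], [0.0, -0.0, -1.0]]
contact_force: [-0.2, 0.8, -2.4]
width: 0.0141
grip_force: 30.0
```

{"op": "drive_tool", "data": {"moves": [{"x": 0,"y": 0,"z": 0.5,"wx": 0,"wy": 0,"wz": 0,"claw": -1},{"x": 0,"y": 0,"z": 0.5,"wx": 0,"wy": 0,"wz": 0,"claw": -1}]}}

```text
time_s: 7.92
tcp_pos: [0.5517, -0.1477, 0.1393]
ee_rot: [[-0.788, 0.615, 0.0], [0.615, 0.788, -0.0], [-0.0, 0.0, -1.0]]
contact_force: [-1.0, 0.4, 4.6]
width: 0.0141
grip_force: 30.0
```

{"op": "drive_tool", "data": {"moves": [{"x": 0,"y": 0,"z": 0.5,"wx": 0,"wy": 0,"wz": 0,"claw": -1},{"x": 0,"y": 0,"z": 0.5,"wx": 0,"wy": 0,"wz": 0,"claw": -1}]}}

```text
time_s: 8.08
tcp_pos: [0.5516, -0.1477, 0.138]
ee_rot: [[-0.788, 0.615, -0.0], [0.615, 0.788, -0.0], [0.0, -0.0, -1.0]]
contact_force: [0.5, -0.6, 0.2]
width: 0.0141
grip_force: 30.0
```

{"op": "drive_tool", "data": {"moves": [{"x": 0,"y": 0,"z": 0.5,"wx": 0,"wy": 0,"wz": 0,"claw": -1},{"x": 0,"y": 0,"z": 0.5,"wx": 0,"wy": 0,"wz": 0,"claw": -1},{"x": 0,"y": 0,"z": 0.5,"wx": 0,"wy": 0,"wz": 0,"claw": -1},{"x": 0,"y": 0,"z": 0.5,"wx": 0,"wy": 0,"wz": 0,"claw": -1}]}}

```text
time_s: 8.42
tcp_pos: [0.5515, -0.1477, 0.1359]
ee_rot: [[-0.788, 0.615, -0.0], [0.615, 0.788, 0.0], [0.0, -0.0, -1.0]]
contact_force: [0.3, -0.6, -1.7]
width: 0.0141
grip_force: 30.0
```

{"op": "drive_tool", "data": {"moves": [{"x": 0,"y": 0,"z": 0.5,"wx": 0,"wy": 0,"wz": 0,"claw": -1},{"x": 0,"y": 0,"z": 0.5,"wx": 0,"wy": 0,"wz": 0,"claw": -1},{"x": 0,"y": 0,"z": 0.5,"wx": 0,"wy": 0,"wz": 0,"claw": -1},{"x": 0,"y": 0,"z": 0.5,"wx": 0,"wy": 0,"wz": 0,"claw": -1}]}}

```text
time_s: 8.75
tcp_pos: [0.5516, -0.1477, 0.134]
ee_rot: [[-0.788, 0.615, -0.0], [0.615, 0.788, 0.0], [0.0, -0.0, -1.0]]
contact_force: [-0.1, 0.4, -0.2]
width: 0.0141
grip_force: 30.0
```

```bash
python3 - <<'E'
from h import *
a=cap('scene');w=cap('wrist');s=state();T=np.array(s['tcp_pos']);print(T,s['contact_force'],proj(a,T-[0,0,.0617]),proj(a,T-[0,0,.0137]),proj(w,T-[0,0,.0617]))
o=np.zeros((600,800,3),np.uint8)
o[:,:400]=cv2.resize(a['img'][215:335,145:225],(400,600),interpolation=3);o[:,400:]=cv2.resize(w['img'][150:300,230:330],(400,600),interpolation=3)
cv2.imwrite('pics/d.png',o)
E
```

```text
[ 0.55159905 -0.14763335  0.13402953] [-0.70716948  0.94835512 -1.17132152] [185.48351461 270.19830809] [179.55141468 254.41957584] [278.4757959  221.13767733]
```

View pics/d.png

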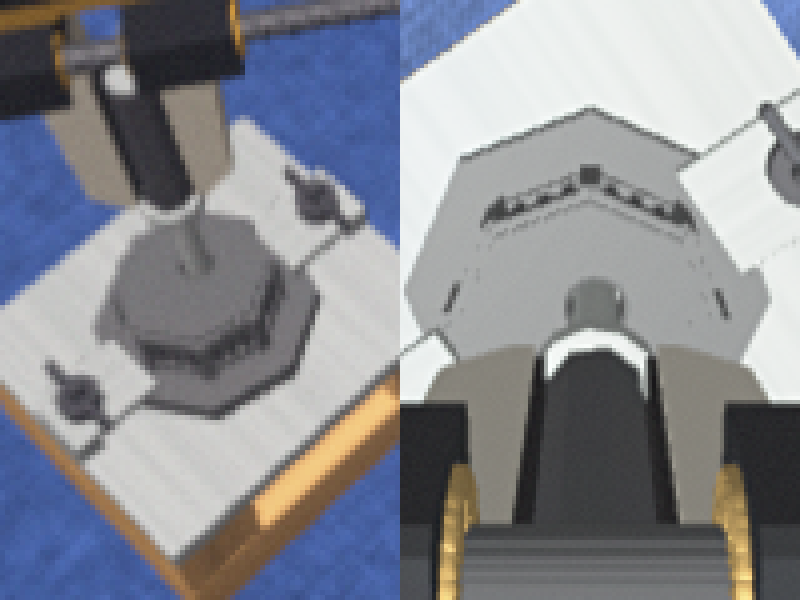

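The drift's shank stands in the bore: it enters the print at crop (195,268) in the left view, and is seen inside the bore rim at (597,300) in the right view. I'll keep feeling downward gently.

{"op": "drive_tool", "data": {"moves": [{"x": 0,"y": 0,"z": 0.5,"wx": 0,"wy": 0,"wz": 0,"claw": -1},{"x": 0,"y": 0,"z": 0.5,"wx": 0,"wy": 0,"wz": 0,"claw": -1},{"x": 0,"y": 0,"z": 0.5,"wx": 0,"wy": 0,"wz": 0,"claw": -1}]}}

```text
time_s: 9.1
tcp_pos: [0.5516, -0.1477, 0.1326]
ee_rot: [[-0.788, 0.615, 0.0], [0.615, 0.788, -0.0], [-0.0, 0.0, -1.0]]
contact_force: [0.4, 0.6, -1.0]
width: 0.0144
grip_force: 30.0
```

{"op": "drive_tool", "data": {"moves": [{"x": 0,"y": 0,"z": 0.5,"wx": 0,"wy": 0,"wz": 0,"claw": -1},{"x": 0,"y": 0,"z": 0.5,"wx": 0,"wy": 0,"wz": 0,"claw": -1},{"x": 0,"y": 0,"z": 0.5,"wx": 0,"wy": 0,"wz": 0,"claw": -1}]}}

```text
time_s: 9.35
tcp_pos: [0.5516, -0.1476, 0.1311]
ee_rot: [[-0.788, 0.615, -0.0], [0.615, 0.788, 0.0], [0.0, -0.0, -1.0]]
contact_force: [0.5, -0.3, -0.4]
width: 0.0141
grip_force: 30.0
```

{"op": "drive_tool", "data": {"moves": [{"x": 0,"y": 0,"z": 0.5,"wx": 0,"wy": 0,"wz": 0,"claw": -1},{"x": 0,"y": 0,"z": 0.5,"wx": 0,"wy": 0,"wz": 0,"claw": -1},{"x": 0,"y": 0,"z": 0.5,"wx": 0,"wy": 0,"wz": 0,"claw": -1}]}}

```text
time_s: 9.6
tcp_pos: [0.5516, -0.1477, 0.1296]
ee_rot: [[-0.788, 0.615, 0.0], [0.615, 0.788, 0.0], [-0.0, 0.0, -1.0]]
contact_force: [0.0, 1.1, -0.8]
width: 0.0136
grip_force: 30.0
```

{"op": "drive_tool", "data": {"moves": [{"x": 0,"y": 0,"z": 0.5,"wx": 0,"wy": 0,"wz": 0,"claw": -1}]}}

```text
time_s: 9.68
tcp_pos: [0.5517, -0.1477, 0.1291]
ee_rot: [[-0.788, 0.615, 0.0], [0.615, 0.788, -0.0], [-0.0, -0.0, -1.0]]
contact_force: [0.2, 1.0, -0.9]
width: 0.0139
grip_force: 30.0
```

{"op": "drive_tool", "data": {"moves": [{"x": 0,"y": 0,"z": 0.5,"wx": 0,"wy": 0,"wz": 0,"claw": -1}]}}

```text
time_s: 9.77
tcp_pos: [0.5516, -0.1477, 0.1286]
ee_rot: [[-0.788, 0.615, 0.0], [0.615, 0.788, -0.0], [-0.0, 0.0, -1.0]]
contact_force: [0.3, -0.2, -0.6]
width: 0.014
grip_force: 30.0
```

{"op": "drive_tool", "data": {"moves": [{"x": 0,"y": 0,"z": 0.5,"wx": 0,"wy": 0,"wz": 0,"claw": -1},{"x": 0,"y": 0,"z": 0.5,"wx": 0,"wy": 0,"wz": 0,"claw": -1},{"x": 0,"y": 0,"z": 0.5,"wx": 0,"wy": 0,"wz": 0,"claw": -1},{"x": 0,"y": 0,"z": 0.5,"wx": 0,"wy": 0,"wz": 0,"claw": -1}]}}

```text
time_s: 10.1
tcp_pos: [0.5517, -0.1477, 0.1266]
ee_rot: [[-0.788, 0.615, 0.0], [0.615, 0.788, -0.0], [-0.0, -0.0, -1.0]]
contact_force: [-0.3, 0.3, -1.2]
width: 0.0141
grip_force: 30.0
```

```bash
python3 - <<'E'
from h import *
w=cap('wrist');s=state();print(s['tcp_pos'],s['contact_force'],s['wrist_torque'],s['effort'])
a=cap('scene');t=cap('top')
o=np.zeros((600,800,3),np.uint8)
o[:,:400]=cv2.resize(a['img'][215:335,145:225],(400,600),interpolation=3);o[:,400:]=cv2.resize(w['img'][205:280,254:304],(400,600),interpolation=3)
cv2.imwrite('pics/e.png',o)
E
```

```text
[ 0.55158163 -0.14765291  0.12649599] [-0.91102087  0.15834532 -1.10929297] [-0.04077603  0.00605603  0.03079304] [ 3.12400494e-03 -5.55023861e+01 -6.15357614e+01  1.25950851e-02
  9.80459014e-02 -3.84254927e-04]
```

View pics/e.png

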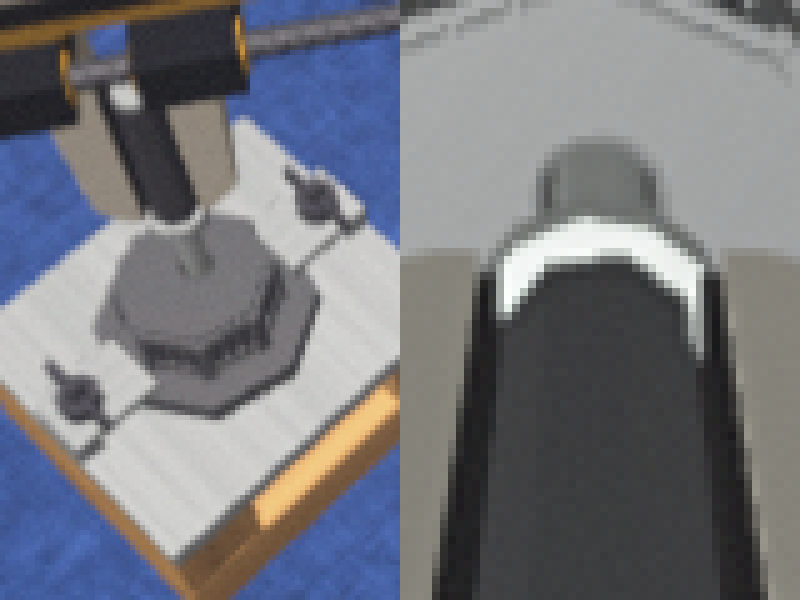

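{"op": "drive_tool", "data": {"moves": [{"x": 0,"y": 0,"z": 0.5,"wx": 0,"wy": 0,"wz": 0,"claw": -1},{"x": 0,"y": 0,"z": 0.5,"wx": 0,"wy": 0,"wz": 0,"claw": -1},{"x": 0,"y": 0,"z": 0.5,"wx": 0,"wy": 0,"wz": 0,"claw": -1},{"x": 0,"y": 0,"z": 0.5,"wx": 0,"wy": 0,"wz": 0,"claw": -1}]}}

```text
time_s: 10.58
tcp_pos: [0.5516, -0.1477, 0.1246]
ee_rot: [[-0.788, 0.615, -0.0], [0.615, 0.788, 0.0], [0.0, -0.0, -1.0]]
contact_force: [-0.6, 0.6, -1.9]
width: 0.0139
grip_force: 30.0
```

{"op": "drive_tool", "data": {"moves": [{"x": 0,"y": 0,"z": 0.5,"wx": 0,"wy": 0,"wz": 0,"claw": -1},{"x": 0,"y": 0,"z": 0.5,"wx": 0,"wy": 0,"wz": 0,"claw": -1},{"x": 0,"y": 0,"z": 0.5,"wx": 0,"wy": 0,"wz": 0,"claw": -1},{"x": 0,"y": 0,"z": 0.5,"wx": 0,"wy": 0,"wz": 0,"claw": -1}]}}

```text
time_s: 10.92
tcp_pos: [0.5516, -0.1477, 0.1226]
ee_rot: [[-0.788, 0.615, -0.0], [0.615, 0.788, -0.0], [0.0, -0.0, -1.0]]
contact_force: [0.1, 0.8, -1.0]
width: 0.0141
grip_force: 30.0
```

{"op": "drive_tool", "data": {"moves": [{"x": 0,"y": 0,"z": 0.5,"wx": 0,"wy": 0,"wz": 0,"claw": -1},{"x": 0,"y": 0,"z": 0.5,"wx": 0,"wy": 0,"wz": 0,"claw": -1},{"x": 0,"y": 0,"z": 0.5,"wx": 0,"wy": 0,"wz": 0,"claw": -1},{"x": 0,"y": 0,"z": 0.5,"wx": 0,"wy": 0,"wz": 0,"claw": -1}]}}

```text
time_s: 11.25
tcp_pos: [0.5516, -0.1477, 0.1206]
ee_rot: [[-0.788, 0.615, -0.0], [0.615, 0.788, -0.0], [0.0, -0.0, -1.0]]
contact_force: [-0.2, -0.0, -0.8]
width: 0.0139
grip_force: 30.0
```

{"op": "drive_tool", "data": {"moves": [{"x": 0,"y": 0,"z": 0.5,"wx": 0,"wy": 0,"wz": 0,"claw": -1},{"x": 0,"y": 0,"z": 0.5,"wx": 0,"wy": 0,"wz": 0,"claw": -1},{"x": 0,"y": 0,"z": 0.5,"wx": 0,"wy": 0,"wz": 0,"claw": -1},{"x": 0,"y": 0,"z": 0.5,"wx": 0,"wy": 0,"wz": 0,"claw": -1}]}}

```text
time_s: 11.58
tcp_pos: [0.5516, -0.1477, 0.1186]
ee_rot: [[-0.788, 0.615, -0.0], [0.615, 0.788, -0.0], [0.0, -0.0, -1.0]]
contact_force: [0.4, 0.1, -2.0]
width: 0.0143
grip_force: 30.0
```

{"op": "drive_tool", "data": {"moves": [{"x": 0,"y": 0,"z": 0.5,"wx": 0,"wy": 0,"wz": 0,"claw": -1},{"x": 0,"y": 0,"z": 0.5,"wx": 0,"wy": 0,"wz": 0,"claw": -1},{"x": 0,"y": 0,"z": 0.5,"wx": 0,"wy": 0,"wz": 0,"claw": -1},{"x": 0,"y": 0,"z": 0.5,"wx": 0,"wy": 0,"wz": 0,"claw": -1}]}}

```text
time_s: 11.92
tcp_pos: [0.5516, -0.1477, 0.1166]
ee_rot: [[-0.788, 0.615, -0.0], [0.615, 0.788, -0.0], [0.0, -0.0, -1.0]]
contact_force: [-0.5, -0.1, -1.7]
width: 0.014
grip_force: 30.0
```

{"op": "drive_tool", "data": {"moves": [{"x": 0,"y": 0,"z": 0.5,"wx": 0,"wy": 0,"wz": 0,"claw": -1},{"x": 0,"y": 0,"z": 0.5,"wx": 0,"wy": 0,"wz": 0,"claw": -1},{"x": 0,"y": 0,"z": 0.5,"wx": 0,"wy": 0,"wz": 0,"claw": -1},{"x": 0,"y": 0,"z": 0.5,"wx": 0,"wy": 0,"wz": 0,"claw": -1}]}}

```text
time_s: 12.25
tcp_pos: [0.5516, -0.1477, 0.1146]
ee_rot: [[-0.788, 0.615, 0.0], [0.615, 0.788, 0.0], [0.0, 0.0, -1.0]]
contact_force: [-0.3, -0.6, -1.4]
width: 0.0143
grip_force: 30.0
```

{"op": "drive_tool", "data": {"moves": [{"x": 0,"y": 0,"z": 0.5,"wx": 0,"wy": 0,"wz": 0,"claw": -1},{"x": 0,"y": 0,"z": 0.5,"wx": 0,"wy": 0,"wz": 0,"claw": -1},{"x": 0,"y": 0,"z": 0.5,"wx": 0,"wy": 0,"wz": 0,"claw": -1},{"x": 0,"y": 0,"z": 0.5,"wx": 0,"wy": 0,"wz": 0,"claw": -1}]}}

```text
time_s: 12.58
tcp_pos: [0.5516, -0.1477, 0.1126]
ee_rot: [[-0.788, 0.615, -0.0], [0.615, 0.788, 0.0], [0.0, -0.0, -1.0]]
contact_force: [0.5, -0.1, -1.5]
width: 0.0142
grip_force: 30.0
```

{"op": "drive_tool", "data": {"moves": [{"x": 0,"y": 0,"z": 0.5,"wx": 0,"wy": 0,"wz": 0,"claw": -1},{"x": 0,"y": 0,"z": 0.5,"wx": 0,"wy": 0,"wz": 0,"claw": -1},{"x": 0,"y": 0,"z": 0.5,"wx": 0,"wy": 0,"wz": 0,"claw": -1}]}}

```text
time_s: 12.83
tcp_pos: [0.5516, -0.1477, 0.1111]
ee_rot: [[-0.788, 0.615, 0.0], [0.615, 0.788, 0.0], [-0.0, 0.0, -1.0]]
contact_force: [-0.1, -0.5, -0.4]
width: 0.0143
grip_force: 30.0
```

{"op": "drive_tool", "data": {"moves": [{"x": 0,"y": 0,"z": 0.5,"wx": 0,"wy": 0,"wz": 0,"claw": -1}]}}

```text
time_s: 12.92
tcp_pos: [0.5516, -0.1477, 0.1106]
ee_rot: [[-0.788, 0.615, -0.0], [0.615, 0.788, -0.0], [-0.0, -0.0, -1.0]]
contact_force: [-1.0, 0.1, -0.6]
width: 0.0141
grip_force: 30.0
```

{"op": "drive_tool", "data": {"moves": [{"x": 0,"y": 0,"z": 0.5,"wx": 0,"wy": 0,"wz": 0,"claw": -1}]}}

```text
time_s: 13.0
tcp_pos: [0.5516, -0.1477, 0.1101]
ee_rot: [[-0.788, 0.615, 0.0], [0.615, 0.788, -0.0], [-0.0, -0.0, -1.0]]
contact_force: [-0.4, 0.3, -1.3]
width: 0.0138
grip_force: 30.0
```

{"op": "drive_tool", "data": {"moves": [{"x": 0,"y": 0,"z": 0.5,"wx": 0,"wy": 0,"wz": 0,"claw": -1}]}}

```text
time_s: 13.08
tcp_pos: [0.5517, -0.1477, 0.1096]
ee_rot: [[-0.788, 0.615, 0.0], [0.615, 0.788, 0.0], [-0.0, 0.0, -1.0]]
contact_force: [0.5, 0.7, 1.7]
width: 0.014
grip_force: 30.0
```

{"op": "drive_tool", "data": {"moves": [{"x": 0,"y": 0,"z": 0.3,"wx": 0,"wy": 0,"wz": 0,"claw": -1}]}}

```text
time_s: 13.17
tcp_pos: [0.5517, -0.1477, 0.1095]
ee_rot: [[-0.788, 0.615, 0.0], [0.615, 0.788, -0.0], [-0.0, 0.0, -1.0]]
contact_force: [-1.0, 0.0, 2.9]
width: 0.0139
grip_force: 30.0
```

The tip now meets a solid stop at a height of 48 mm, exactly where the freed dowel's top should be, so the dowel is on the tunnel floor. I'll withdraw.

{"op": "drive_tool", "data": {"moves": [{"x": 0,"y": 0,"z": -3,"wx": 0,"wy": 0,"wz": 0,"claw": -1},{"x": 0,"y": 0,"z": -7,"wx": 0,"wy": 0,"wz": 0,"claw": -1},{"x": 0,"y": 0,"z": -10,"wx": 0,"wy": 0,"wz": 0,"claw": -1},{"x": 0,"y": 0,"z": -15,"wx": 0,"wy": 0,"wz": 0,"claw": -1},{"x": 0,"y": 0,"z": -20,"wx": 0,"wy": 0,"wz": 0,"claw": -1},{"x": 0,"y": 0,"z": -20,"wx": 0,"wy": 0,"wz": 0,"claw": -1},{"x": 0,"y": 0,"z": -15,"wx": 0,"wy": 0,"wz": 0,"claw": -1},{"x": 0,"y": 0,"z": -5,"wx": 0,"wy": 0,"wz": 0,"claw": -1},{"x": 0,"y": 0,"z": 0,"wx": 0,"wy": 0,"wz": 0,"claw": -1}]}}

```text
time_s: 13.92
tcp_pos: [0.5521, -0.1478, 0.206]
ee_rot: [[-0.788, 0.615, 0.002], [0.615, 0.788, -0.001], [-0.002, 0.001, -1.0]]
contact_force: [0.8, -0.4, -0.9]
width: 0.0139
grip_force: 30.0
```

```bash
python3 - <<'E'
from h import *
s=state();R=np.array(s['ee_rot']);print(s['tcp_pos'],s['contact_force'],R.T@(np.array([.5037,.1998,.204])-s['tcp_pos'])*1e3)
E
```

```text
[ 0.55207132 -0.14780364  0.20602395] [ 0.76160851 -0.38093353 -0.94102306] [252.02085378 244.24343575   1.67480261]
```

{"op": "drive_tool", "data": {"moves": [{"x": 20,"y": 19,"z": 0,"wx": 0,"wy": 0,"wz": 0,"claw": -1},{"x": 28,"y": 27,"z": 0,"wx": 0,"wy": 0,"wz": 0,"claw": -1},{"x": 28,"y": 27,"z": 0,"wx": 0,"wy": 0,"wz": 0,"claw": -1},{"x": 28,"y": 27,"z": 0,"wx": 0,"wy": 0,"wz": 0,"claw": -1},{"x": 28,"y": 27,"z": 0,"wx": 0,"wy": 0,"wz": 0,"claw": -1},{"x": 28,"y": 27,"z": 0,"wx": 0,"wy": 0,"wz": 0,"claw": -1},{"x": 28,"y": 27,"z": 0,"wx": 0,"wy": 0,"wz": 0,"claw": -1},{"x": 28,"y": 27,"z": 0,"wx": 0,"wy": 0,"wz": 0,"claw": -1},{"x": 24,"y": 24,"z": 0,"wx": 0,"wy": 0,"wz": 0,"claw": -1},{"x": 12,"y": 12,"z": 0,"wx": 0,"wy": 0,"wz": 0,"claw": -1}]}}

```text
time_s: 14.75
tcp_pos: [0.5019, 0.2029, 0.203]
ee_rot: [[-0.79, 0.614, -0.002], [0.614, 0.79, 0.0], [0.001, -0.001, -1.0]]
contact_force: [0.3, -0.8, -1.2]
width: 0.0138
grip_force: 30.0
```

{"op": "drive_tool", "data": {"moves": [{"x": 0,"y": 0,"z": 20,"wx": 0,"wy": 0,"wz": 0,"claw": -1},{"x": 0,"y": 0,"z": 20,"wx": 0,"wy": 0,"wz": 0,"claw": -1},{"x": 0,"y": 0,"z": 20,"wx": 0,"wy": 0,"wz": 0,"claw": -1},{"x": 0,"y": 0,"z": 10,"wx": 0,"wy": 0,"wz": 0,"claw": -1},{"x": 0,"y": 0,"z": 0,"wx": 0,"wy": 0,"wz": 0,"claw": -1},{"x": 0,"y": 0,"z": 0,"wx": 0,"wy": 0,"wz": 0,"claw": -1}]}}

```text
time_s: 15.25
tcp_pos: [0.5029, 0.1996, 0.1341]
ee_rot: [[-0.788, 0.615, -0.001], [0.615, 0.788, -0.0], [0.001, -0.001, -1.0]]
contact_force: [1.2, -1.2, -1.3]
width: 0.0136
grip_force: 30.0
```

```bash
python3 - <<'E'
from h import *
s=state();R=np.array(s['ee_rot']);print(s['tcp_pos'],s['contact_force'],R.T@(np.array([.5037,.1998,.0697])-s['tcp_pos'])*1e3)
E
```

```text
[0.50294751 0.19956969 0.1340842 ] [ 1.21290463 -1.16379131 -1.26240365] [-0.49052527  0.70371076 64.38329346]
```

{"op": "drive_tool", "data": {"moves": [{"x": -0.5,"y": 0.6,"z": 6,"wx": 0,"wy": 0,"wz": 0,"claw": -1},{"x": 0,"y": 0,"z": 6,"wx": 0,"wy": 0,"wz": 0,"claw": -1},{"x": 0,"y": 0,"z": 2,"wx": 0,"wy": 0,"wz": 0,"claw": -1},{"x": 0,"y": 0,"z": 2,"wx": 0,"wy": 0,"wz": 0,"claw": -1},{"x": 0,"y": 0,"z": 1,"wx": 0,"wy": 0,"wz": 0,"claw": -1},{"x": 0,"y": 0,"z": 1,"wx": 0,"wy": 0,"wz": 0,"claw": -1},{"x": 0,"y": 0,"z": 1,"wx": 0,"wy": 0,"wz": 0,"claw": -1}]}}

```text
time_s: 15.83
tcp_pos: [0.504, 0.1999, 0.1155]
ee_rot: [[-0.788, 0.615, 0.0], [0.615, 0.788, 0.0], [-0.0, 0.0, -1.0]]
contact_force: [-0.6, 0.5, -0.8]
width: 0.0143
grip_force: 30.0
```

{"op": "drive_tool", "data": {"moves": [{"x": 0,"y": 0,"z": 2,"wx": 0,"wy": 0,"wz": 0,"claw": -1},{"x": 0,"y": 0,"z": 3,"wx": 0,"wy": 0,"wz": 0,"claw": -1}]}}

```text
time_s: 16.0
tcp_pos: [0.504, 0.2, 0.1105]
ee_rot: [[-0.788, 0.615, 0.001], [0.615, 0.788, 0.0], [-0.0, 0.0, -1.0]]
contact_force: [-0.4, -0.3, -1.5]
width: 0.014
grip_force: 30.0
```

{"op": "drive_tool", "data": {"moves": [{"x": 0,"y": 0,"z": 7,"wx": 0,"wy": 0,"wz": 0,"claw": -1},{"x": 0,"y": 0,"z": 8,"wx": 0,"wy": 0,"wz": 0,"claw": -1},{"x": 0,"y": 0,"z": 8,"wx": 0,"wy": 0,"wz": 0,"claw": -1},{"x": 0,"y": 0,"z": 8,"wx": 0,"wy": 0,"wz": 0,"claw": -1},{"x": 0,"y": 0,"z": 5,"wx": 0,"wy": 0,"wz": 0,"claw": -1},{"x": 0,"y": 0,"z": 2,"wx": 0,"wy": 0,"wz": 0,"claw": -1},{"x": 0,"y": 0,"z": 1,"wx": 0,"wy": 0,"wz": 0,"claw": -1},{"x": 0,"y": 0,"z": 0,"wx": 0,"wy": 0,"wz": 0,"claw": -1}]}}

```text
time_s: 16.67
tcp_pos: [0.5039, 0.1999, 0.0713]
ee_rot: [[-0.788, 0.615, -0.0], [0.615, 0.788, -0.0], [0.0, -0.0, -1.0]]
contact_force: [0.1, 0.7, -1.3]
width: 0.0139
grip_force: 30.0
```

{"op": "drive_tool", "data": {"moves": [{"x": 0,"y": 0,"z": 0.7,"wx": 0,"wy": 0,"wz": 0,"claw": -1},{"x": 0,"y": 0,"z": 0.7,"wx": 0,"wy": 0,"wz": 0,"claw": -1},{"x": 0,"y": 0,"z": 0,"wx": 0,"wy": 0,"wz": 0,"claw": -1}]}}

```text
time_s: 16.92
tcp_pos: [0.504, 0.1999, 0.0701]
ee_rot: [[-0.788, 0.615, 0.0], [0.615, 0.788, 0.0], [-0.0, 0.0, -1.0]]
contact_force: [-0.2, 0.9, -2.2]
width: 0.0139
grip_force: 30.0
```

{"op": "drive_tool", "data": {"moves": [{"x": 0,"y": 0,"z": 0.4,"wx": 0,"wy": 0,"wz": 0,"claw": -1},{"x": 0,"y": 0,"z": 0,"wx": 0,"wy": 0,"wz": 0,"claw": -1}]}}

```text
time_s: 17.08
tcp_pos: [0.504, 0.1999, 0.0697]
ee_rot: [[-0.788, 0.615, 0.0], [0.615, 0.788, 0.0], [-0.0, 0.0, -1.0]]
contact_force: [-0.5, 0.3, -0.2]
width: 0.0144
grip_force: 30.0
```

{"op": "drive_tool", "data": {"moves": [{"x": 0,"y": 0,"z": 0.3,"wx": 0,"wy": 0,"wz": 0,"claw": -1},{"x": 0,"y": 0,"z": 0,"wx": 0,"wy": 0,"wz": 0,"claw": -1}]}}

```text
time_s: 17.25
tcp_pos: [0.504, 0.1999, 0.0697]
ee_rot: [[-0.788, 0.615, 0.0], [0.615, 0.788, 0.0], [-0.0, 0.0, -1.0]]
contact_force: [-1.6, -0.7, 4.3]
width: 0.0138
grip_force: 30.0
```

The collar is seated, at the same height as before with a light upward force. I'll release and back off.

{"op": "drive_tool", "data": {"moves": [{"x": 0,"y": 0,"z": 0,"wx": 0,"wy": 0,"wz": 0,"claw": -0.5},{"x": 0,"y": 0,"z": 0,"wx": 0,"wy": 0,"wz": 0,"claw": -0.14},{"x": 0,"y": 0,"z": 0,"wx": 0,"wy": 0,"wz": 0,"claw": -0.14},{"x": 0,"y": 0,"z": 0,"wx": 0,"wy": 0,"wz": 0,"claw": -0.14},{"x": 0,"y": 0,"z": -10,"wx": 0,"wy": 0,"wz": 0,"claw": -0.14},{"x": 0,"y": 0,"z": -25,"wx": 0,"wy": 0,"wz": 0,"claw": -0.14},{"x": 0,"y": 0,"z": -30,"wx": 0,"wy": 0,"wz": 0,"claw": -0.14},{"x": 0,"y": 0,"z": -30,"wx": 0,"wy": 0,"wz": 0,"claw": -0.14},{"x": 0,"y": 0,"z": -30,"wx": 0,"wy": 0,"wz": 0,"claw": -0.14},{"x": 0,"y": 0,"z": -25,"wx": 0,"wy": 0,"wz": 0,"claw": -0.14}]}}

```text
time_s: 18.08
tcp_pos: [0.5039, 0.1999, 0.2224]
ee_rot: [[-0.788, 0.615, 0.002], [0.615, 0.788, 0.001], [-0.001, 0.001, -1.0]]
contact_force: [0.2, 0.1, 0.6]
width: 0.0404
grip_force: 0.0
```

{"op": "drive_tool", "data": {"moves": [{"x": -35,"y": 0,"z": 0,"wx": 0,"wy": 0,"wz": 0,"claw": -0.14},{"x": -35,"y": 0,"z": 0,"wx": 0,"wy": 0,"wz": 0,"claw": -0.14},{"x": 0,"y": 0,"z": 0,"wx": 0,"wy": 0,"wz": 0,"claw": -0.14},{"x": 0,"y": 0,"z": 0,"wx": 0,"wy": 0,"wz": 0,"claw": -0.14},{"x": 0,"y": 0,"z": 0,"wx": 0,"wy": 0,"wz": 0,"claw": -0.14}]}}

```text
time_s: 18.5
tcp_pos: [0.5588, 0.1569, 0.2195]
ee_rot: [[-0.788, 0.616, -0.0], [0.616, 0.788, 0.0], [0.0, -0.0, -1.0]]
contact_force: [0.7, 0.6, -0.9]
width: 0.0399
grip_force: 0.0
```

```bash
python3 - <<'E'
from h import *
a=cap('scene');t=cap('top')
o=np.zeros((600,800,3),np.uint8)
o[:300,:400]=cv2.resize(a['img'][215:335,130:290],(400,300),interpolation=3)
o[300:,:400]=cv2.resize(a['img'][95:215,235:395],(400,300),interpolation=3)
o[:300,400:]=cv2.resize(t['img'][210:300,330:450],(400,300),interpolation=3)
o[300:,400:]=cv2.resize(t['img'][230:350,90:250],(400,300),interpolation=3)
cv2.imwrite('pics/f.png',o);print(state()['time_s'],state()['tcp_pos'])
E
```

```text
18.6 [0.55852552 0.15732365 0.21953081]
```

View pics/f.png

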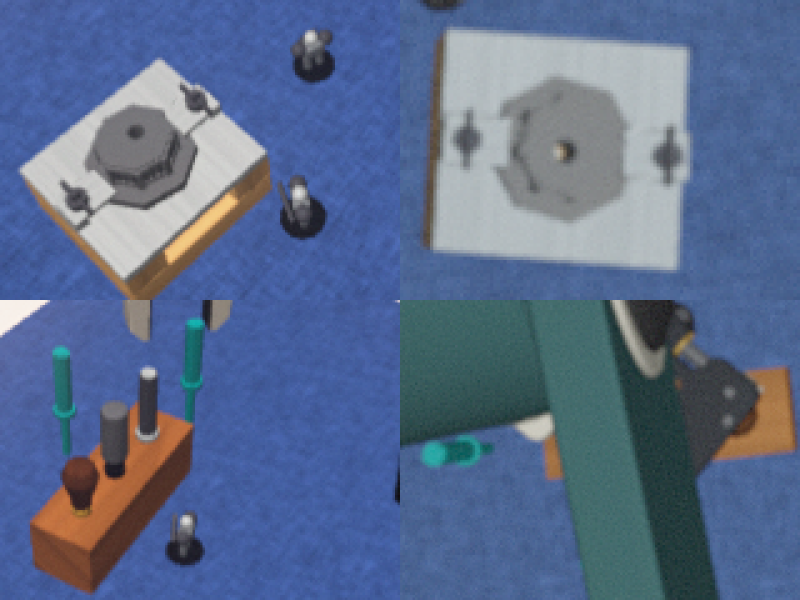

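The bore is now dark and open: the top view at (565,151) shows the tunnel floor and the dowel's lower end of travel. The drift sits with its collar on the stand at (148,433), and everything else is undisturbed.

```bash
python3 -c "
from plant import ticket
print(ticket.sign_off())"
```

```text
the job is handed in; nothing more can be done
None
```

The job is handed in: the dowel was pushed through onto the tunnel floor and the drift is back fully home in its own hole, though I never felt the expected 7–14 N of resistance (highest reading while pushing: 4.6 N).

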